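# Close the print press and find the socket for its nut

## Robot

A 6-joint arm with a two-finger parallel gripper is mounted at the origin on a cart in front of the work surface, level with it; the furniture and walls round the work are solid. World frame = base frame: x ahead of the robot, y to its left, z up, the work surface at z = 0. Lengths are in m, angles in rad, forces in N, time in s.
With the tool pointing down it reaches from about 0.25 to 0.775 m from the base axis. Payload 4 kg.
Tool frame: the origin (TCP) lies midway between the tips of the shut fingers; the grasp point (between the pads) lies 19 mm behind it; z points along the fingers, y is the direction in which the jaws open and shut (so a half turn about z gives the same grasp; the last joint's range is limited). The gripper opens to 94 mm and grips with 3 to 60 N. Pads are 16 mm wide; open, the fingers measure 119 mm over their backs; the gripper's body (75 mm by 177 mm) begins 78 mm behind the grasp point.
Start: joints at [-1.392, 0.087, 1.371, -0, 1.684, -0.103], TCP at [0.153, -0.528, 0.206] pointing down, gripper open.
Joint ranges: [-3.1, 3.1], [-0.76, 2.03], [0.27, 2.55], [-1.08, 4.22], [0.17, 2.65], [-2.57, 2.57]. Speed limits (rad/s): [2.79, 2.79, 3.14, 3.14, 3.14, 3.14].

## Interface

Orientations are given as [roll, pitch, yaw] about the fixed x, y, z axes, in that order (R = Rz(yaw) Ry(pitch) Rx(roll)).
In Python, from bench import robot, cams gives the robot as it stands.
- The arm moves only by the tool step_arm, never from a script. Its argument "plan" is a list that holds one entry, the list of rows, each a list of 5 numbers: the shift along the world's x, y, z in mm, then the turn about the world's z in rad, then the opening in per cent of the stroke, from 0 (shut) to 100 (fully open). In form: [[[tx, ty, tz, turn, fingers], ...]]. A call has 1 to 8 rows; each row is the pose to reach, as a shift and turn from the pose commanded when the call began; what a row does not reach only later rows make up. A row lasts 1/12 s, in which the tool goes at most 41.7 mm and 7.16 degrees, less where a joint would pass 70% of its speed; a pose out of reach is approached as far as the arm can. A call with a gripper value outside its range is refused whole. The fingers move at their own pace and stop on an object; the grip force is fixed at half the most. Time passes only in rows, so rows that repeat a pose let the fingers close. It gives the time, the measured TCP pose, the force and the opening at its end, in the units of the state.
- robot.get_obs(): the state, without advancing time (a new reading comes with each control period).
- cams.snapshot(name): name is "scene" or "top" or "wrist"; returns a dict with "frame" (480x640x3 uint8, red, green, blue), "camera_matrix" (3x3 intrinsics, pixels), "origin" and "attitude" of the camera in the world; the wrist camera has in their place "T_tool_cam" (4x4, takes a point from camera to tool coordinates, whose origin is the TCP and whose axes are the flange's). Camera axes: x right, y down, z forward; pixel columns grow to the right and rows downward; lengths in m; the calibration is good to about 2 mm. A picture is of the moment at which its call begins: read the wrist's pose just before it. There is no depth.
- robot.close_job(): hands the job in, once; it reports no verdict.
The state is a dict: "time": time; "joint_positions": joint angles; "qvel": joint speeds; "joint_torque": joint torques, N m; "tool_pos": TCP position; "ee_rot": TCP orientation; "wrist_force": force on the tool from outside, world axes, zero at the start; "wrist_torque": the same for the moment, N m; "width": finger opening in m.
Only numpy, scipy, OpenCV 4.12 (cv2) and the standard library are available. Lean on these libraries where they do the work, as an engineer would, in place of code of your own. Each camera call takes 0.05 s, during which the arm holds its last target. There are 200 camera calls.

## Task

Lower the hinged pressing board of the small wooden print press until it is fully closed. Then try the sockets from the wooden rail on the hex nut in the middle of the board: the one that fits goes down over the nut until its mouth rests on the washer, and a socket that is too small for the nut must be stood back over either empty post of the rail. Finish while still gripping the fitting socket, upright and fully seated on the nut; do not let go, and leave the jar, the ink bottle and the glass dish where they are.

Things in the scene. Friction and masses are not known exactly. Their poses are not given: they have to be found in the camera images.
- press_lid (a joint): hinge of the print press's pressing board: 0 = closed flat, grows as it opens upward (rad); starts at 0.5 to 0.95. Stiff: the board stays where left; about 5 N square to its upper face at the front tab moves it. Pale wooden board 100 (front to back) x 110 x 14 mm, hinged at the far edge of an open wooden base 100 x 110 x 36 mm, fixed to the table, turned up to 0.25 rad.
- press_lid_tab (a point): point on the upper face of the small front tab of the pressing board (tab 50 mm wide, 22 mm deep beyond the board's front edge, 10 mm thick), 10 mm from its front edge: push here along the arc (down and towards the front; straight down binds while steep). In the board's frame it lies 112 mm in front of the hinge line and 14 mm above it. Axes as nut_seat.
- press_lid_hinge (a point): middle of the hinge line, at the far lower edge of the board, 36 mm above the table. y runs along the hinge; x points away from the tab when closed; the axes turn with the board.
- nut_seat (a point): centre of the top of the steel washer (44 mm across) under the dark hex nut in the middle of the board, 53 mm above the table when closed. z points out of the board, along the nut; two flats of the nut face along x. Nut 24 mm across flats, its top 14 mm above this point (upper 3 mm chamfered); a 12 mm stud stands 4 mm above the nut.
- socket_a_grip (a point): centre of the square shank (20 x 20 x 50 mm tall, flats along x and y) of one of two sockets, alike outside: hexagon steel tube 34 mm across flats, open below, collar, dark shank; 82 mm tall, 0.14 to 0.25 kg. Point 57 mm above the mouth; z up; two flats of the hexagon bore (26 mm deep) face along x. One bore has 1.2 mm play all round on the nut, the other is 3.5 mm too small.
- socket_b_grip (a point): the same point of the other socket, same axes (see socket_a_grip); either may stand on either post at the start, and nothing outside tells which fits. The fitting one goes down over the nut to the washer if its hexagon is within about 10 degrees of the nut's (six ways round); the small one stops on top of the nut, 14 mm higher.
- rail_post0 (a point): foot of one post, on the upper face of the wooden socket rail (60 x 120 x 30 mm tall, fixed to the table, 30 mm above it). The post is 14 mm thick and 11 mm tall with a tapered tip; a socket stands over it with its mouth on the rail. The other post is 66 mm along +y of the rail.
- rail_post1 (a point): foot of the other post of the rail, 66 mm from rail_post0
- tin_jar_mid (a point): bystander: centre of a small glass jar with a tin lid, 51 mm wide, 41 mm tall
- ink_bottle_mid (a point): bystander: centre of a slim bottle of ink with a pale cap, 39 mm wide, 77 mm tall
- glass_dish_mid (a point): bystander: centre of a low round glass dish, 62 mm wide, 22 mm tall

How it is judged:
By the outcome, as a careful person would: the job done as asked, in the order asked, and still so for the second after the job is handed in, while the arm keeps its last pose, push and grip.
It also fails if it takes over 72 s, if anything falls off the work surface, if the arm or the gripper's body presses on something with over 40 N, if the wrist force passes 120 N, or if a joint passes its speed limit or range.

## Working session

There is one attempt and no reset: what is moved stays moved. The work goes in short steps, Python scripts to look and compute and a tool call to move; the robot and the scene stay as the last step left them, time stands still between calls to the robot, and variables do not carry over. Pictures are saved under pics/ and viewed, about 8 in all and at most 12, crops included, and the job is handed in when it is done.

Besides the shell and the picture viewer there is one more tool, called after ">>>" in YAML: its name, and indented under it one key for each argument. step_arm: Moves the arm, as the interface text tells. Its arguments: {"type":"object","properties":{"plan":{"type":"array"}},"required":["plan"]}

```bash
mkdir -p pics
cat > h.py <<'E'
import numpy as np,cv2
from scipy.spatial.transform import Rotation as Ro
from bench import robot,cams
def cam(n):
    o=robot.get_obs(); s=cams.snapshot(n)
    K=np.array(s["camera_matrix"])
    if n=="wrist":
        T=np.eye(4);T[:3,:3]=Ro.from_euler('xyz',o["ee_rot"]).as_matrix();T[:3,3]=o["tool_pos"]
        T=T@np.array(s["T_tool_cam"]);R,t=T[:3,:3],T[:3,3]
    else:
        a=np.array(s["attitude"]);t=np.array(s["origin"])
        R=a if a.shape==(3,3) else (Ro.from_euler('xyz',a).as_matrix() if a.size==3 else Ro.from_quat(a).as_matrix())
    return s["frame"],K,R,t
def save(n,f): cv2.imwrite("pics/"+n,cv2.cvtColor(f,cv2.COLOR_RGB2BGR))
def onz(K,R,t,uv,z):
    d=R@np.linalg.inv(K)@np.array([uv[0],uv[1],1.]);return t+d*(z-t[2])/d[2]
def proj(K,R,t,p):
    q=K@(R.T@(np.array(p)-t));return q[:2]/q[2]
E
python3 - <<'E'
from h import *
print(robot.get_obs())
for n in("top","scene"):
    f,K,R,t=cam(n);save(n+"0.png",f);np.savez(n+"0.npz",f=f,K=K,R=R,t=t);print(n,K.tolist(),R.round(3).tolist(),t)
E
```

```text
{'time': 0.0, 'joint_positions': array([-1.39208038e+00,  8.79655385e-02,  1.37222938e+00, -1.08443937e-05,
        1.68360080e+00, -1.03081983e-01]), 'qvel': array([-6.34150022e-04, -1.93143710e-03, -1.77674684e-03,  4.34243805e-05,
        5.88195504e-04, -8.99745079e-04]), 'joint_torque': array([ 1.69593745e-04, -3.40177989e+01, -3.02425504e+01,  7.18668429e-02,
        3.29808611e-02, -1.85307904e-04]), 'tool_pos': array([ 0.15285006, -0.52776851,  0.20431104]), 'ee_rot': array([-3.13940018e+00, -2.15972467e-04,  2.81796487e-01]), 'wrist_force': array([-0.13493008,  0.26216038,  0.63407962]), 'wrist_torque': array([0.01380219, 0.01627078, 0.0039068 ]), 'width': 0.09436363812743283}
top [[506.6578664941683, 0.0, 323.62094167027243], [0.0, 506.6578664941683, 237.69357790361335], [0.0, 0.0, 1.0]] [[-0.009, -0.986, 0.166], [-0.999, 0.004, -0.032], [0.031, -0.166, -0.986]] [0.39626046 0.2388097  0.95868214]
scene [[600.0230402152026, 0.0, 322.44351579539915], [0.0, 600.0230402152026, 232.3810053094839], [0.0, 0.0, 1.0]] [[-0.584, -0.422, 0.693], [-0.811, 0.313, -0.494], [-0.009, -0.851, -0.525]] [-0.14808247  0.71352054  0.6018413 ]
```

View pics/top0.png

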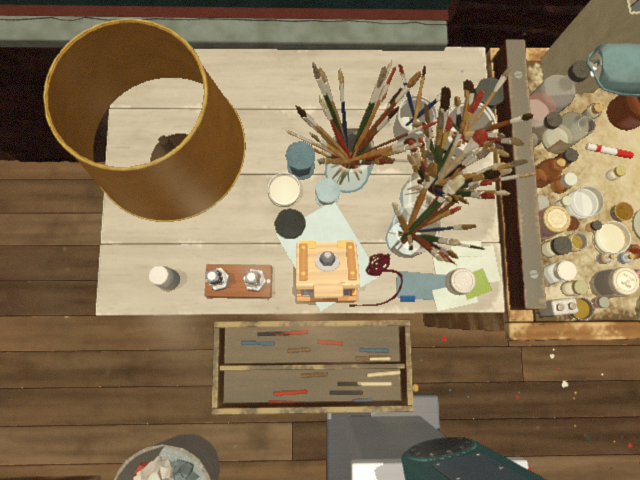

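View pics/scene0.png

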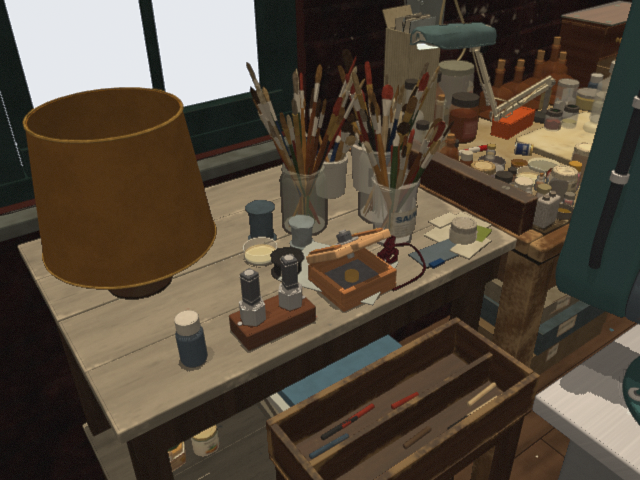

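The top view shows the rail at about (238,280) with its sockets at (217,279) and (257,279). The press is at (327,270), the bottle at (165,277) and the jar at (460,281). Next I'll zoom in to measure.

Run:
```python
from h import *
a=np.load("top0.npz");b=np.load("scene0.npz")
c=cv2.resize(a["f"][232:312,195:385],None,fx=4,fy=4,interpolation=cv2.INTER_CUBIC)
d=cv2.resize(b["f"][222:347,222:410],None,fx=2.2,fy=2.2,interpolation=cv2.INTER_CUBIC)
o=np.zeros((600,760,3),np.uint8);o[:320]=c;o[322:322+d.shape[0],:d.shape[1]]=d[:278];save("c1.png",o)
g=lambda u,z:onz(a["K"],a["R"],a["t"],u,z).round(3)
print("rail corners",[g(u,.03) for u in((206,265),(271,265),(272,297),(206,297))])
print("press base",[g(u,.036) for u in((297,300),(357,300))])
print("bottle",g((163,271),.077),"jar",g((460,275),.041),"drawer",g((215,322),-.05))
```

```text
rail corners [array([0.503, 0.424, 0.03 ]), array([0.502, 0.305, 0.03 ]), array([0.444, 0.303, 0.03 ]), array([0.445, 0.422, 0.03 ])]
press base [array([0.438, 0.258, 0.036]), array([0.437, 0.149, 0.036])]
bottle [0.487 0.488 0.077] jar [ 0.48  -0.04   0.041] drawer [ 0.4    0.419 -0.05 ]
```

View pics/c1.png

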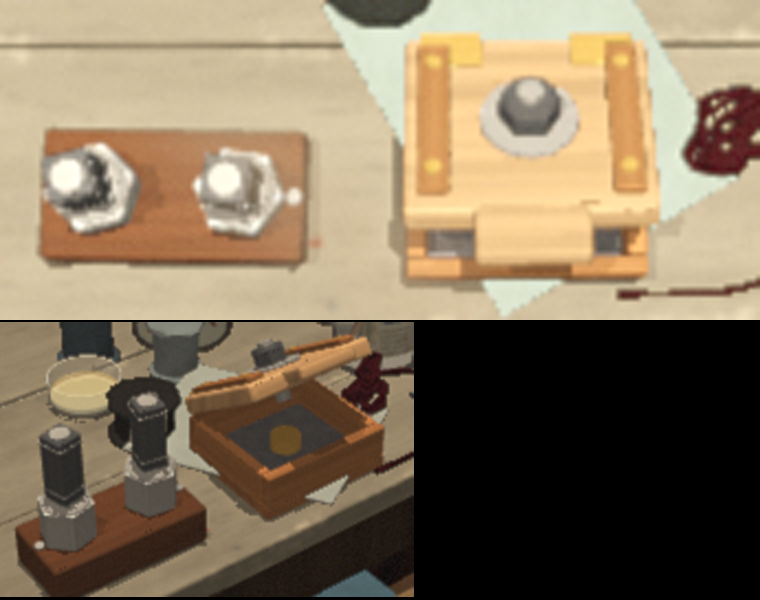

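```bash
cat > fit.py <<'E'
from h import *
from scipy.optimize import least_squares
a=np.load("top0.npz");b=np.load("scene0.npz");A=(a["K"],a["R"],a["t"]);B=(b["K"],b["R"],b["t"])
tc=lambda u,v:(u/4+195-.4,v/4+232-.4)
# press
L=[(-.1,.055,.014),(-.1,-.055,.014),(-.122,.025,.014),(-.122,-.025,.014),(0,.055,.014),(0,-.055,.014),(-.05,0,.035)]
P=[tc(403,209),tc(659,211),tc(476,263),tc(591,264),tc(406,40),tc(646,43),tc(529,93)]
def w(q,l):
    x,y,ps,th=q;l=np.array(l)
    return Ro.from_euler('zy',[0,0]).apply(l) if 0 else Ro.from_euler('z',ps).apply(Ro.from_euler('y',th).apply(l))+[x,y,.036]
F=lambda q:np.concatenate([proj(*A,w(q,l))-p for l,p in zip(L,P)])
r=least_squares(F,[.53,.2,0,.6]);q=r.x
print("press",q.round(4),"res",r.fun.round(1))
print("tab",w(q,(-.112,0,.014)).round(4),"closed",w([*q[:3],0],(-.112,0,.014)).round(4),"nut closed",w([*q[:3],0],(-.05,0,.017)).round(4))
print("scene crop",[((proj(*B,w(q,l))-222)*2.2+[0,322]).round(0) for l in L+[(0,.055,0)]])
# rail
Lr=[(.03,.06,0),(.03,-.06,0),(-.03,-.06,0),(-.03,.06,0)];Pr=[tc(45,130),tc(306,135),tc(303,262),tc(40,258)]
wr=lambda q,l:Ro.from_euler('z',q[2]).apply(l)+[q[0],q[1],.03]
r=least_squares(lambda q:np.concatenate([proj(*A,wr(q,l))-p for l,p in zip(Lr,Pr)]),[.47,.36,0]);q=r.x
print("rail",q.round(4),r.fun.round(1),"posts",wr(q,(0,.033,0)).round(4),wr(q,(0,-.033,0)).round(4))
print("scene crop",[((proj(*B,wr(q,l))-222)*2.2+[0,322]).round(0) for l in Lr+[(0,.033,.082),(0,-.033,.082)]])
print("shanks",onz(*A,tc(67,180),.112).round(4),onz(*A,tc(233,190),.112).round(4))
E
python3 fit.py
```

```text
press [ 0.5347  0.2042 -0.0099  0.5748] res [-0.5  1.7  0.6  1.3 -0.9 -1.2  0.4 -1.3 -0.1 -0.1  0.3 -0.5  0.3  0.2]
tab [0.4483 0.2051 0.1086] closed [0.4227 0.2054 0.05  ] nut closed [0.4847 0.2047 0.053 ]
scene crop [array([247., 385.]), array([369., 336.]), array([298., 368.]), array([354., 345.]), array([181., 395.]), array([296., 350.]), array([264., 339.]), array([187., 413.])]
rail [ 0.4739  0.3652 -0.0217] [-0.1 -0.4  0.4 -0.6  0.2  0.5 -0.5  0.5] posts [0.4746 0.3982 0.03  ] [0.4732 0.3322 0.03  ]
scene crop [array([ 11., 523.]), array([161., 462.]), array([207., 504.]), array([ 54., 571.]), array([ 59., 432.]), array([147., 398.])]
shanks [0.4739 0.3983 0.112 ] [0.4693 0.3296 0.112 ]
```

>>> step_arm:
  plan:
    - [[110, 300, 80, -0.28, 0], [110, 300, 80, -0.28, 0], [110, 300, 80, -0.28, 0], [110, 300, 80, -0.28, 0], [110, 300, 80, -0.28, 0], [110, 300, 80, -0.28, 0], [110, 300, 80, -0.28, 0], [110, 300, 80, -0.28, 0]]

```text
time: 0.77
tool_pos: [0.263, -0.2261, 0.2858]
ee_rot: [-3.142, -0.0, 0.001]
wrist_force: [1.1, -0.4, -0.6]
width: 0.0447
```

>>> step_arm:
  plan:
    - [[140, 300, -10, 0, 0], [140, 300, -10, 0, 0], [140, 300, -10, 0, 0], [140, 300, -10, 0, 0], [140, 300, -10, 0, 0], [140, 300, -10, 0, 0], [140, 300, -10, 0, 0], [140, 300, -10, 0, 0]]

```text
time: 1.43
tool_pos: [0.403, 0.0742, 0.2751]
ee_rot: [3.141, -0.0, 0.003]
wrist_force: [0.1, -0.3, 0.7]
width: 0.0006
```

>>> step_arm:
  plan:
    - [[0, 240, 10, 0, 0], [0, 240, 10, 0, 0], [0, 240, 10, 0, 0], [0, 240, 10, 0, 0], [0, 240, 10, 0, 0], [0, 240, 10, 0, 0], [0, 240, 10, 0, 0], [0, 240, 10, 0, 0]]

```text
time: 2.1
tool_pos: [0.4023, 0.3127, 0.2843]
ee_rot: [3.14, 0.002, 0.005]
wrist_force: [0.2, -0.1, -0.1]
width: 0.0006
```

Run:
```python
from h import *
f,K,R,t=cam("wrist");save("w1.png",f);np.savez("w1.npz",f=f,K=K,R=R,t=t);print(K.round(1).tolist(),R.round(3).tolist(),t.round(4))
for p in [(.4746,.3982,.112),(.4732,.3322,.112),(.4483,.2051,.1086),(.4847,.2047,.053)]: print(proj(K,R,t,p).round(0))
```

```text
[[402.4, 0.0, 321.9], [0.0, 402.4, 248.7], [0.0, 0.0, 1.0]] [[0.004, -0.969, -0.249], [-1.0, -0.004, -0.002], [0.001, 0.249, -0.969]] [0.4743 0.314  0.4627]
[222. 144.]
[300. 146.]
[447. 177.]
[433. 135.]
```

View pics/w1.png

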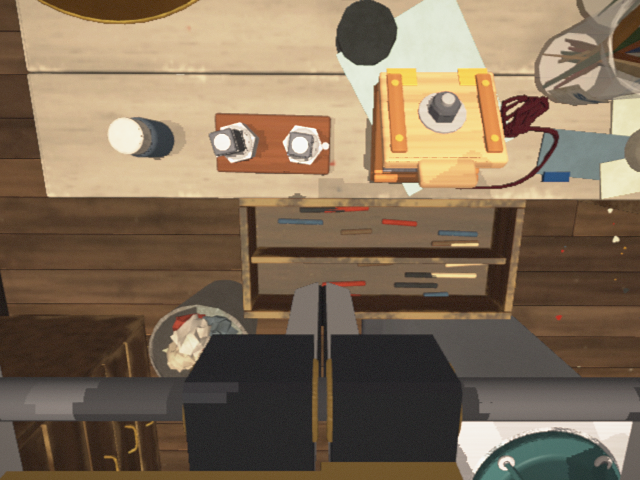

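>>> step_arm:
  plan:
    - [[55, -108, -60, 0, 0], [55, -108, -60, 0, 0], [55, -108, -60, 0, 0], [55, -108, -160, 0, 0], [55, -108, -160, 0, 0], [55, -108, -160, 0, 0], [55, -108, -165, 0, 0], [55, -108, -165, 0, 0]]

```text
time: 2.82
tool_pos: [0.4567, 0.2017, 0.1189]
ee_rot: [3.14, 0.004, -0.001]
wrist_force: [-0.0, 0.1, -0.6]
width: 0.0002
```

>>> step_arm:
  plan:
    - [[-1, 3, -10, 0, 0], [-4, 3, -15, 0, 0], [-7, 3, -20, 0, 0], [-10, 3, -25, 0, 0], [-13, 3, -30, 0, 0], [-15, 3, -35, 0, 0], [-17, 3, -40, 0, 0], [-17, 3, -40, 0, 0]]

```text
time: 3.48
tool_pos: [0.4398, 0.207, 0.0791]
ee_rot: [-3.141, 0.002, 0.002]
wrist_force: [-0.5, 0.2, 0.7]
width: 0.0006
```

>>> step_arm:
  plan:
    - [[-2, 0, -6, 0, 0], [-4, 0, -11, 0, 0], [-6, 0, -16, 0, 0], [-7, 0, -21, 0, 0], [-8, 0, -25, 0, 0], [-9, 0, -28, 0, 0], [-9, 0, -30, 0, 0], [-9, 0, -30, 0, 0]]

```text
time: 4.15
tool_pos: [0.4318, 0.2065, 0.0503]
ee_rot: [3.141, 0.001, 0.002]
wrist_force: [0.7, 1.3, 2.3]
width: 0.0005
```

Run:
```python
from h import *
o=robot.get_obs();print(o["tool_pos"],o["wrist_force"])
f,K,R,t=cam("scene");b=np.load("scene0.npz")
g=lambda x:cv2.resize(x[202:347,222:410],None,fx=4,fy=4,interpolation=cv2.INTER_CUBIC)
save("s2.png",g(f))
```

```text
[0.43179403 0.20651685 0.05026358] [0.68011796 1.3171457  2.27064664]
```

View pics/s2.png

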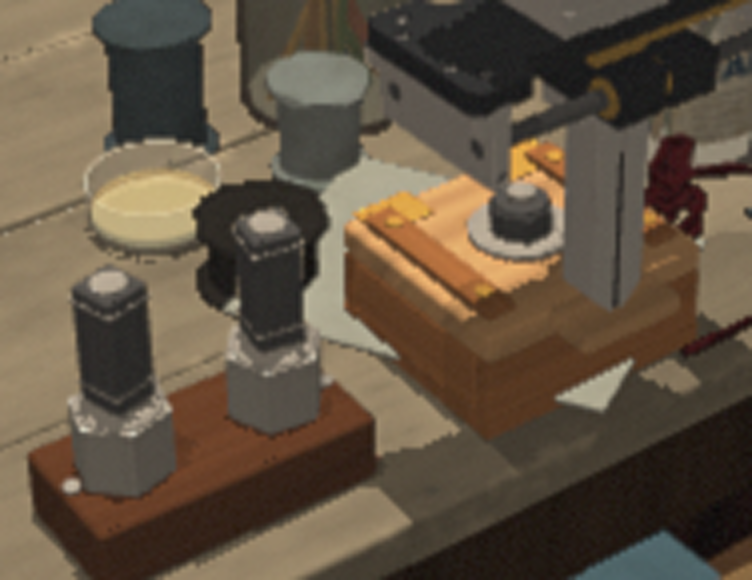

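The scene crop shows the board lying flat on its base, with the fingers on the tab at about (605,300). I'll press a little harder to confirm it's at the hard stop.

>>> step_arm:
  plan:
    - [[0, 0, -3, 0, 0], [0, 0, -5, 0, 0], [0, 0, -5, 0, 0]]

```text
time: 4.45
tool_pos: [0.4319, 0.2066, 0.0499]
ee_rot: [3.141, -0.0, 0.002]
wrist_force: [-8.0, -3.3, 23.3]
width: 0.0005
```

>>> step_arm:
  plan:
    - [[0, 0, 40, 0, 0], [0, 0, 80, 0, 0], [-20, 158, 100, 0, 45], [-20, 158, 100, 0, 45], [-20, 158, 100, 0, 45], [-20, 158, 100, 0, 45], [-20, 158, 100, 0, 45], [-20, 158, 100, 0, 45]]

```text
time: 5.12
tool_pos: [0.4107, 0.3654, 0.1443]
ee_rot: [3.139, 0.002, 0.005]
wrist_force: [-0.1, 0.5, -0.3]
width: 0.0371
```

Run:
```python
from h import *
f,K,R,t=cam("wrist");np.savez("w2.npz",f=f,K=K,R=R,t=t);print(robot.get_obs()["tool_pos"])
for p in [(.4746,.3982,.112),(.4732,.3322,.112),(.4847,.2047,.071)]: print(proj(K,R,t,p).round(0))
c=[proj(K,R,t,(.474,.365,.1))]
u,v=np.round(c[0]).astype(int);u0,v0=max(u-125,0),max(v-75,0);print(u0,v0)
save("w2.png",cv2.resize(f[v0:v0+170,u0:u0+250],None,fx=3.2,fy=3.2,interpolation=cv2.INTER_CUBIC))
```

```text
[0.41102783 0.36419856 0.1441554 ]
[260. 161.]
[389. 165.]
[589. 143.]
200 87
```

View pics/w2.png

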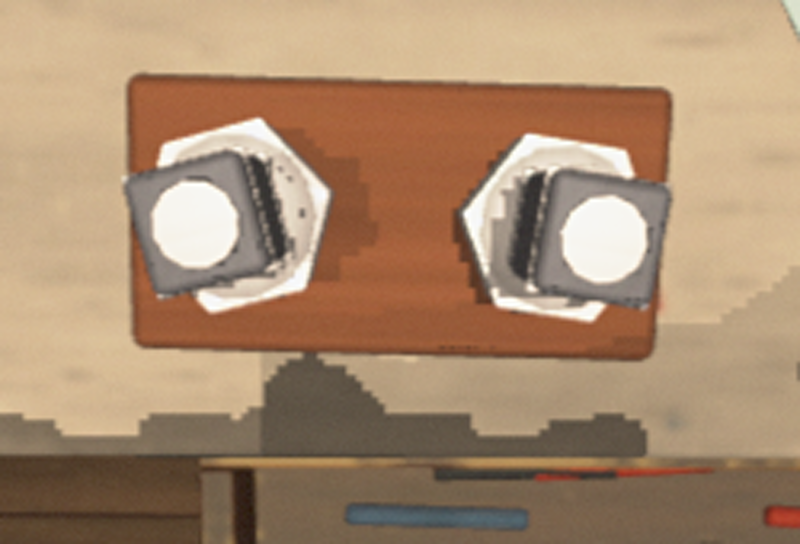

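Run:
```python
from h import *
a=np.load("w2.npz");A=(a["K"],a["R"],a["t"])
g=lambda u:onz(*A,((u[0]+.5)/3.2+200-.5,(u[1]+.5)/3.2+87-.5),.112)[:2]
for n,C,c in [("left",[(123,180),(240,150),(278,262),(160,297)],(194,225)),("right",[(553,170),(670,185),(652,307),(536,290)],(604,239))]:
    P=np.array([g(u) for u in C]);e=np.roll(P,-1,0)-P
    print(n,"ctr",P.mean(0).round(4),"circ",g(c).round(4),"edges",(np.linalg.norm(e,axis=1)*1e3).round(1),"ang",np.degrees(np.arctan2(e[:,1],e[:,0])).round(1))
z=lambda u:onz(*A,((u[0]+.5)/3.2+200-.5,(u[1]+.5)/3.2+87-.5),.03)[:2]
P=np.array([z(u) for u in[(128,74),(671,89),(653,359),(135,347)]]);print("rail",P.mean(0).round(4),P.round(3).tolist())
```

```text
left ctr [0.4771 0.3969] circ [0.4767 0.3979] edges [19.2 18.2 20.  19. ] ang [ -76.  -161.8  106.4   15.6]
right ctr [0.4749 0.3326] circ [0.4748 0.3324] edges [18.8 19.2 19.1 18.8] ang [-96.8 174.6  82.   -6.3]
rail [0.4755 0.365 ] [[0.506, 0.423], [0.504, 0.306], [0.445, 0.307], [0.447, 0.424]]
```

The wrist crop shows two shank tops, at (194,225) and (604,239). They work out to the post positions within about 2 mm, with yaws of +16° (left) and -6.6° (right). I'll grip the right socket first.

>>> step_arm:
  plan:
    - [[64, -32, 0, -0.12, 45], [64, -32, 0, -0.12, 45], [64, -32, 0, -0.12, 45], [64, -32, 0, -0.12, 45], [64, -32, -25, -0.12, 45], [64, -32, -50, -0.12, 45], [64, -32, -74, -0.12, 45], [64, -32, -74, -0.12, 45]]

```text
time: 5.83
tool_pos: [0.4713, 0.3299, 0.0653]
ee_rot: [3.134, 0.01, -0.119]
wrist_force: [-0.7, -0.6, -0.9]
width: 0.0423
```

>>> step_arm:
  plan:
    - [[2, 1, 3, 0, 45], [2, 1, 3, 0, 0], [2, 1, 3, 0, 0], [2, 1, 3, 0, 0], [2, 1, 3, 0, 0], [2, 1, 3, 0, 0], [2, 1, 3, 0, 0], [2, 1, 3, 0, 0]]

```text
time: 6.5
tool_pos: [0.4788, 0.334, 0.0764]
ee_rot: [-3.14, -0.002, -0.118]
wrist_force: [-1.2, -0.6, 6.7]
width: 0.0199
```

>>> step_arm:
  plan:
    - [[0, 0, 20, 0, 0], [0, 0, 40, 0, 0], [0, 0, 75, 0, 0], [0, 0, 75, 0, 0], [0, 0, 75, 0, 0]]

```text
time: 6.92
tool_pos: [0.4791, 0.3345, 0.1516]
ee_rot: [-3.139, -0.004, -0.118]
wrist_force: [0.2, -0.8, -2.8]
width: 0.0194
```

Run:
```python
from h import *
o=robot.get_obs();print(o["tool_pos"].round(4),o["ee_rot"].round(3),o["wrist_force"].round(1),o["width"])
```

```text
[0.4791 0.3345 0.1516] [-3.139 -0.004 -0.118] [ 0.2 -0.8 -2.8] 0.01935052461234313
```

>>> step_arm:
  plan:
    - [[10, -130, 0, 0.11, 0], [10, -130, 0, 0.11, 0], [10, -130, 0, 0.11, 0], [10, -130, 0, 0.11, 0], [10, -130, -5, 0.11, 0], [10, -130, -10, 0.11, 0], [10, -130, -10, 0.11, 0], [10, -130, -10, 0.11, 0]]

```text
time: 7.58
tool_pos: [0.4869, 0.2048, 0.1378]
ee_rot: [3.141, 0.003, -0.006]
wrist_force: [-0.4, 0.4, -2.3]
width: 0.0195
```

Run:
```python
from h import *
o=robot.get_obs();print(o["tool_pos"].round(4),o["ee_rot"].round(3),o["wrist_force"].round(1),o["width"])
f,K,R,t=cam("wrist");np.savez("w3.npz",f=f,K=K,R=R,t=t)
print(proj(K,R,t,(.4847,.2047,.053)),proj(K,R,t,(.4847,.2047,.094)))
g,K2,R2,t2=cam("scene");np.savez("s3.npz",f=g,K=K2,R=R2,t=t2)
u,v=proj(K2,R2,t2,(.4847,.2047,.075)).round().astype(int);print(u,v)
u1,v1=proj(K,R,t,(.4847,.2047,.075)).round().astype(int);print(u1,v1)
w=cv2.resize(f[v1-75:v1+85,u1-70:u1+70],None,fx=2.8,fy=2.8,interpolation=cv2.INTER_CUBIC)
s=cv2.resize(g[v-45:v+45,u-45:u+45],None,fx=4.4,fy=4.4,interpolation=cv2.INTER_CUBIC)
o=np.zeros((460,800,3),np.uint8);o[:w.shape[0],:w.shape[1]]=w;o[:s.shape[0],400:400+s.shape[1]]=s;save("c3.png",o)
```

```text
[0.4869 0.2048 0.1378] [ 3.141e+00  3.000e-03 -6.000e-03] [-0.4  0.4 -2.3] 0.019517105427480502
[323.30588069 257.82267326] [323.52584455 277.00867867]
352 246
323 267
```

View pics/c3.png

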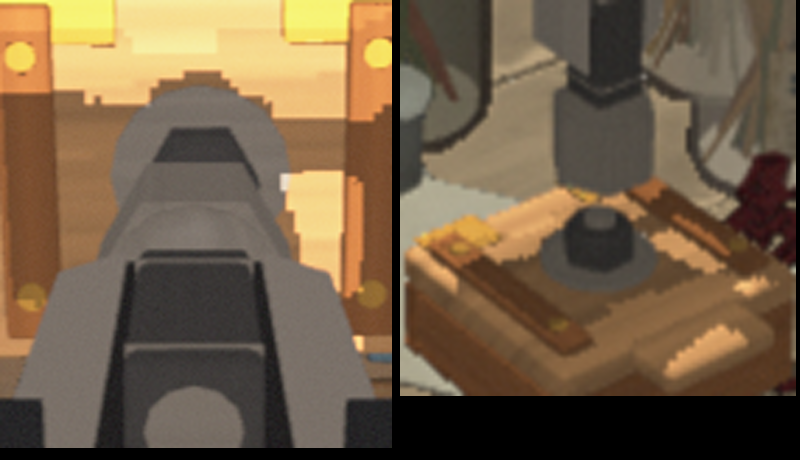

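Run:
```python
from h import *
a=np.load("w2.npz");W=(a["K"],a["R"],a["t"])
f=a["f"][100:200,540:640];hsv=cv2.cvtColor(f,cv2.COLOR_RGB2HSV)
m=(hsv[...,1]<60).astype(np.uint8);n,l,st,ce=cv2.connectedComponentsWithStats(m)
for i in range(1,n):
    if st[i,4]>150: print("w2 blob",st[i],ce[i])
b=np.load("w3.npz");V=(b["K"],b["R"],b["t"]);c=np.load("s3.npz");S=(c["K"],c["R"],c["t"])
s=lambda u,v:((u-400+.5)/4.4+307-.5,(v+.5)/4.4+201-.5)
w=lambda u,v:((u+.5)/2.8+253-.5,(v+.5)/2.8+192-.5)
print("scene washer",onz(*S,s(601,255),.053).round(4),"stud",onz(*S,s(600,215),.071).round(4))
print("wrist washer far",onz(*V,w(201,86),.053).round(4),"L",onz(*V,w(112,165),.053).round(4),"R",onz(*V,w(290,165),.053).round(4),"nut far edge@.067",onz(*V,w(200,128),.067).round(4))
zm=.1378-.046
print("wrist shank top circ",onz(*V,w(195,432),zm+.082).round(4),"shank corners",[onz(*V,w(*p),zm+.082).round(4) for p in((125,350),(265,350))],"hex top far",[onz(*V,w(*p),zm+.03).round(4) for p in((145,163),(235,163))])
print("scene hex centre",[proj(*S,(.4847,.2047,z)).round(2) for z in(.053,.071,.107)],s(604,140))
```

```text
w2 blob [   0    5   66   69 3582] [31.53685092 38.86711334]
scene washer [0.482  0.2059 0.053 ] stud [0.482  0.2068 0.071 ]
wrist washer far [0.5091 0.2038 0.053 ] L [0.4899 0.2254 0.053 ] R [0.4896 0.1824 0.053 ] nut far edge@.067 [0.5021 0.2041 0.067 ]
wrist shank top circ [0.4831 0.2055 0.1738] shank corners [array([0.4955, 0.2149, 0.1738]), array([0.4954, 0.1958, 0.1738])] hex top far [array([0.5083, 0.2142, 0.1218]), array([0.5082, 0.1981, 0.1218])]
scene hex centre [array([351.86, 257.56]), array([352.05, 248.32]), array([352.43, 229.28])] (352.97727272727275, 232.4318181818182)
```

>>> step_arm:
  plan:
    - [[4, -2, 0, 0, 0], [4, -2, -6, 0, 0], [4, -2, -12, 0, 0], [4, -2, -18, 0, 0], [4, -2, -22, 0, 0], [4, -2, -25, 0, 0], [4, -2, -28, 0, 0], [4, -2, -28, 0, 0]]

```text
time: 8.35
tool_pos: [0.4914, 0.2021, 0.1109]
ee_rot: [-3.141, 0.001, -0.008]
wrist_force: [-0.7, 1.3, -2.5]
width: 0.0198
```

>>> step_arm:
  plan:
    - [[0, 0, -2, 0, 0], [0, 0, -4, 0, 0], [0, 0, -6, 0, 0], [0, 0, -6, 0, 0]]

```text
time: 8.68
tool_pos: [0.4916, 0.2022, 0.1051]
ee_rot: [-3.141, 0.001, -0.008]
wrist_force: [-1.5, 3.0, -1.0]
width: 0.0197
```

>>> step_arm:
  plan:
    - [[0, 0.5, -2, 0, 0], [0, 0.5, -4, 0, 0], [0, 0.5, -6, 0, 0], [0, 0.5, -8, 0, 0], [0, 0.5, -8, 0, 0]]

```text
time: 9.1
tool_pos: [0.4921, 0.2023, 0.0991]
ee_rot: [-3.141, -0.001, -0.008]
wrist_force: [-4.9, 1.6, 6.0]
width: 0.0198
```

>>> step_arm:
  plan:
    - [[-1, 0, -2, 0, 0], [-1, 0, -4, 0, 0], [-1, 0, -4, 0, 0]]

```text
time: 9.35
tool_pos: [0.4927, 0.2023, 0.099]
ee_rot: [-3.141, -0.006, -0.008]
wrist_force: [-7.0, 0.9, 17.9]
width: 0.0199
```

Run:
```python
from h import *
o=robot.get_obs();print(o["tool_pos"].round(4),o["ee_rot"].round(3),o["wrist_force"].round(1),o["wrist_torque"].round(2),o["width"])
g,K,R,t=cam("scene")
for p in[(.484,.2047,.053),(.484,.2047,.053+.082)]:print(proj(K,R,t,p).round(1))
o=cv2.resize(g[190:320,270:430],None,fx=4.5,fy=4.5,interpolation=cv2.INTER_CUBIC);save("s4.png",o)
```

```text
[0.4927 0.2023 0.099 ] [-3.141 -0.006 -0.008] [-7.   0.9 17.9] [0.06 1.62 0.06] 0.019945483141654664
[352.1 257.8]
[353.  214.1]
```

View pics/s4.png

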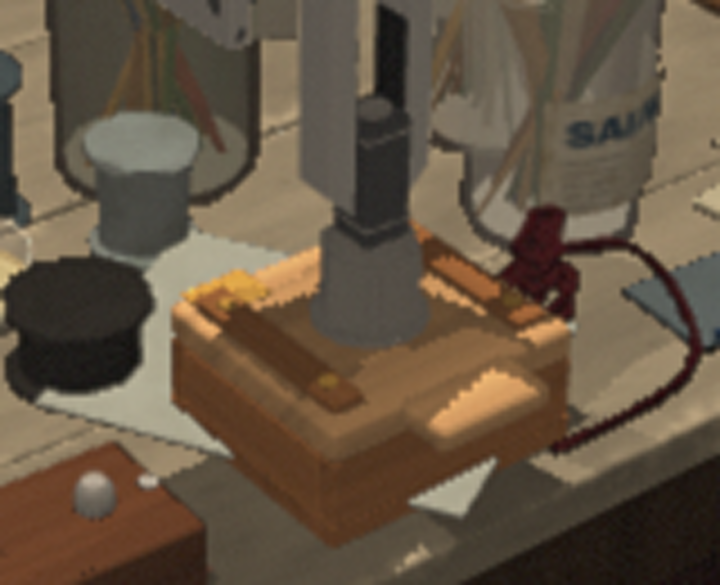

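The socket is seated: its hexagon rests on the washer at about (370,330), and the shank top projects where it should within 1 px. 14 mm higher would be about 7 px off. I'll ease the side load and downward push.

>>> step_arm:
  plan:
    - [[-1.5, 0, 2, 0, 0], [-2, 0, 3, 0, 0], [-2, 0, 3, 0, 0], [-2, 0, 3, 0, 0], [-2, 0, 3, 0, 0], [-2, 0, 3, 0, 0]]

```text
time: 9.9
tool_pos: [0.4919, 0.2023, 0.099]
ee_rot: [-3.141, -0.008, -0.009]
wrist_force: [1.5, 1.0, 7.8]
width: 0.02
```

Run:
```python
from h import *
f=cam("scene")[0].astype(int);b=np.load("scene0.npz")["f"].astype(int)
for n,(x0,x1,y0,y1) in {"bottle":(170,212,305,372),"left socket":(232,272,262,335),"dish":(240,280,235,268),"jar":(445,485,210,248)}.items():print(n,(abs(f-b).max(2)[y0:y1,x0:x1]>60).mean().round(3))
o=robot.get_obs();print(o["tool_pos"].round(4),o["wrist_force"].round(1),o["width"]);print(robot.close_job())
```

```text
bottle 0.0
left socket 0.0
dish 0.0
jar 0.0
[0.4919 0.2023 0.099 ] [0.9 1.  7.1] 0.020031691908138714
the job is handed in; nothing more can be done
None
```

I closed the pressing board and seated the fitting socket on the nut. The job was handed in at about 10 s of the 72 s, with the gripper still holding the socket.

- **Board:** I pushed it down along its arc at the tab until it met a hard stop, at about 23 N with the fingertips at z = 0.050 m, where the tab should be when closed. The camera also shows it lying flat.
- **Socket:** The first one I tried, from the rail's right-hand post, went over the nut down to the washer. The tool stopped at z = 0.099 m, which puts the socket's mouth at 0.053 m, the height of the washer. The scene view agrees to within 1 px; resting on top of the nut would have shown about 7 px higher. No socket had to be put back.
- **Last checks:** The grip is 20 mm wide and the tool is upright to within about 0.01 rad, with a light downward push of about 7 N. Comparing pictures showed no change in the other socket, bottle, dish or jar areas.
- **Disagreement:** The cameras differed by up to about 5 mm on the nut's x position. I aligned the socket from their relative offset instead. It went down with only small side forces, up to about 7 N, which I eased before handing in.

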